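# Move the battery from charger to test meter

## Robot

A 6-joint arm with a two-finger parallel gripper is mounted at the origin on the work surface. World frame = base frame: x ahead of the robot, y to its left, z up, the work surface at z = 0. Lengths are in m, angles in rad, forces in N, time in s.
With the tool pointing down it reaches from about 0.3 to 0.825 m from the base axis. Payload 5.4 kg.
Tool frame: the origin (TCP) lies on the centre line of the jaws, within the pads' length; the fingertips stand 19 mm ahead of it and the grasp point (between the pads) is the TCP; z points along the fingers, x is the direction in which the jaws open and shut, and the axes are right-handed (so a half turn about z gives the same grasp; the last joint's range is limited). The gripper opens to 92 mm and grips with 3 to 60 N. Pads are 20 mm wide; open, the fingers measure 128 mm over their backs; the gripper's body (75 mm by 189 mm) begins 69 mm behind the grasp point.
Start: joints at [0.972, 0.158, 1.597, -0, 1.386, -0.21], TCP at [0.218, 0.532, 0.234] pointing down, gripper open.
Joint ranges: [-2.91, 2.91], [-0.94, 2.29], [0.18, 2.7], [-1.29, 4.43], [0.17, 2.64], [-3, 3]. Speed limits (rad/s): [2.57, 2.57, 3.14, 3.14, 3.14, 3.14].

## Interface

Orientations are given as [roll, pitch, yaw] about the fixed x, y, z axes, in that order (R = Rz(yaw) Ry(pitch) Rx(roll)).
In Python, from cell import ctrl gives the robot as it stands. The module is installed in compiled form; this text tells all that it offers.
- The arm moves only by the tool move_arm, never from a script. Its argument "motion" is a list that holds one entry, the list of rows, each a list of 7 numbers: the closure, from 0 (fully open) to 1 (shut), then the shift along the tool's x, y, z normalised to -1 to 1, where 1 is 0.15 m, then the turn, a rotation vector about the tool's x, y, z normalised to -1 to 1, where 1 is 90 degrees. In form: [[[grip, dx, dy, dz, wx, wy, wz], ...]]. A call has 1 to 8 rows; each row is the pose to reach, as a shift and turn from the pose commanded when the call began, along the tool's axes at that moment; what a row does not reach only later rows make up. A row lasts 1/12 s, in which the tool goes at most 41.7 mm and 7.16 degrees, less where a joint would pass 70% of its speed; a pose out of reach is approached as far as the arm can. A call with a number of a shift or a turn outside -1 to 1 is refused whole. A call with a gripper value outside its range is refused whole. The fingers move at their own pace and stop on an object; "grip_force" is the grip in N (left out, the last holds). Time passes only in rows, so rows that repeat a pose let the fingers close. It gives the time, the measured TCP pose, the force and the opening at its end, in the units of the state.
- ctrl.get_obs(): the state, without advancing time (a new reading comes with each control period).
- ctrl.camera(name): name is "scene" or "top" or "wrist"; returns a dict with "frame" (400x640x3 uint8, blue, green, red), "z_map" (400x640 float32, m along the optical axis (not along the pixel's ray), 0 where there is no reading), "K" (3x3 intrinsics, pixels), "dist_coeffs" ([k1, k2, p1, p2, k3] as OpenCV has them; the pictures are not rectified), "camera_from_world" (4x4, takes a point from world to camera coordinates). Camera axes: x right, y down, z forward; pixel columns grow to the right and rows downward; lengths in m; the calibration is good to about 2 mm. A picture is of the moment at which its call begins.
- ctrl.job_done(): hands the job in, once; it reports no verdict.
Trained networks look in the newest picture that a camera, given by its name, has taken for a name from the list of things; names that differ only in an ending like _2 or _b are one class to them, and where a whole thing is asked for, a point or a joint stands for the part that bears it (a point fixed in the world has none). Each returns a list of dicts, best first, with "p" (0 to 1); they miss things now and then, are a little off and sometimes report something else, mostly with a low value. They report only what shows in the picture. A call takes as long as a camera call. They do not tell look-alikes from the thing itself.
- ctrl.regions_of(camera, name): "region" (400x640 bool, what is visible of it).
- ctrl.mark_of(camera, name): "position" ([x, y, z] in m, in world coordinates, good to about 4 mm: a listed point, or the origin of a listed thing).
The state is a dict: "t": time; "joint_positions": joint angles; "joint_vel": joint speeds; "tau": joint torques, N m; "position": TCP position; "orientation": TCP orientation; "ft_force": force on the tool from outside, world axes, zero at the start; "moment": the same for the moment, N m; "width": finger opening in m.
Only numpy, scipy, OpenCV 4.12 (cv2) and the standard library are available. Lean on these libraries where they do the work, as an engineer would, in place of code of your own. Each camera call takes 0.05 s, during which the arm holds its last target.

## Task

The blue battery pack is charged and latched in the grey charger. Press the charger's red catch pad so that the pack springs loose, draw the pack out along the rails, and slide it onto the rails of the yellow test meter until the meter's catch snaps up behind it and the pack stays latched by itself. Push gently, by feel, and stop as soon as it has clicked: the sprung contact plate behind the pack is delicate and must hardly be pushed back. Do not ram the pack or press hard on either device, and leave the spent grey pack, the jar and the screwdriver where they are.

Things in the scene. Friction and masses are not known exactly. Their poses are not given: they have to be found in the camera images.
- pack: Charged battery pack, blue, black front end (+x). Origin: centre of underside. Flange 70 (x) x 64 (y) x 8 mm; on it a straight block 70 x 42 (y) mm up to 50 mm above the underside: grip it across y, above the rail lips. 0.28 to 0.44 kg, slides easily in the docks. Starts latched in the charger, same heading as it; enters the meter along and with the meter's heading.
- charger: Charger, grey, fixed to the bench; a hump with three green lamps (46 mm high) at x=+50 to +105 mm. Origin: on the bench under the latched pack's centre; x along the rails, from their open end towards the hump; z up. The pack leaves along -x: freed it comes about 20 mm by itself, resting on the tooth; at 100 mm it is clear of the lips.
- charger_mouth (a point): Middle of the deck where the lips begin: x=-65 mm of the charger, deck top 16 mm above the bench. The T-slot between the rails is 68 mm wide, 11 mm high, the lips over it 4 mm thick, 52 mm apart (86 over all), to x=+40 mm. Before them lead-ins flare up to 18 mm above the deck (to x=-80) and sideways (to -89); apron to x=-110. Pack play in the slot: 2 mm to each side, 3 mm up and down.
- charger_pad (a point): Centre of the top of the charger's red thumb pad (26 x 24 mm), 40 mm above the bench, beside the rail at x=-43, y=+62 mm of the charger. Press straight down until it stops; it moves with the pad.
- charger_catch (a joint): How far the charger's red catch is down, m: 0 up, 0.005 under a pack, 0.0095 bottom. A tooth in mid-deck 5 mm high, in one piece with the thumb pad, sprung 1.2 N (up) to 3.6 N (bottom). A pack pushed in rides down its ramp, then it snaps up behind the pack's rear end. Pressed over 5.5 mm it frees the pack.
- charger_ejector (a joint): How far the charger's brass spring ejector has come out, m: 0 with the pack latched, 0.020 fully out. It pushes the freed pack out slowly (5 N falling to 2.5 N).
- meter: Test meter, yellow, fixed to the bench, lying on its back; housing with screen and dial, 60 mm high, at x=+55 to +150 mm. Origin: on the bench, nominally under the latched pack's centre; x along the rails from their open end to the housing. Catch and ejector as on the charger (pad on the +y side).
- meter_mouth (a point): Middle of the deck where the lips begin: x=-65 mm of the meter, deck top 30 mm above the bench. The T-slot between the rails is 68 mm wide, 11 mm high, the lips over it 4 mm thick, 52 mm apart (86 over all), to x=+40 mm. Before them lead-ins flare up to 18 mm above the deck (to x=-80) and sideways (to -89); apron to x=-110. Pack play in the slot: 2 mm to each side, 3 mm up and down.
- meter_home (a point): Deck point above the meter's origin: NOMINAL centre of the latched pack. Catch, ejector and stop are one unit, set anew each time up to 7 mm nearer or farther: the click comes at x=-7 to +7 mm, found only by feel. Sliding in takes 6 to 8 N (catch ramp, then the ejector over the last 20 mm); 2 mm past the click is a stiff sprung stop. An unlatched pack is pushed out again by 20 mm.
- meter_stop (a joint): How far the meter's end stop, a black contact plate on stiff springs behind the latched pack, is pushed back, m. 0 at rest and with the pack latched; it first gives at 4 N, then 4 N more per mm, on top of the ejector's 5 N. It is delicate: not more than 1 mm.
- old_pack: Bystander: spent battery pack, grey, same shape as the pack, standing on the bench. Origin: centre of the underside.
- jar: Bystander: small amber jar with black lid, 36 mm across, 48 mm high. Origin: centre of the underside.
- driver: Bystander: screwdriver with red handle, 180 mm long, lying along its x. Origin: at its middle, at bench height.
Mind the look-alikes: they are no part of the job. What is shaped like the pack but pink is not meant. Of the things that look like the charger, take the one that is farthest to the robot's right at the start.

How it is judged:
By the outcome, as a careful person would: the job done as asked, in the order asked, and still so for the second after the job is handed in, with the robot touching nothing.
It also fails if it takes over 61 s, if anything falls off the work surface, if the arm or the gripper's body presses on something with over 40 N, if the wrist force passes 120 N, or if a joint passes its speed limit or range.

## Working session

There is one attempt and no reset: what is moved stays moved. The work goes in short steps, Python scripts to look and compute and a tool call to move; the robot and the scene stay as the last step left them, time stands still between calls to the robot, and variables do not carry over. Pictures are saved under pics/ and viewed, and the job is handed in when it is done.

Besides the shell and the picture viewer there is one more tool, called after "Call:" as a command line: name --argument value ..., lists and objects as JSON in quotes. move_arm: Moves the arm, as the interface text tells. Its arguments: {"type":"object","properties":{"motion":{"type":"array"},"grip_force":{"type":"number"}},"required":["motion"]}

```bash
mkdir -p pics
python3 - <<'E'
from cell import ctrl
import cv2
o=ctrl.get_obs()
for k,v in o.items(): print(k,v)
for n in ("scene","top","wrist"):
    c=ctrl.camera(n); cv2.imwrite(f"pics/{n}0.png",c["frame"])
    print(n,c["K"].tolist(),c["dist_coeffs"],c["camera_from_world"].tolist())
    if n!="wrist":
      for m in ("pack","charger","charger_mouth","charger_pad","meter","meter_mouth","meter_home","old_pack","jar","driver"):
        print(n,m,[(round(d["p"],2),[round(float(x),3) for x in d["position"]]) for d in ctrl.mark_of(n,m)])
E
```

```text
t 0.0
joint_positions [ 9.71882781e-01  1.59072662e-01  1.59821520e+00 -6.94197808e-06
  1.38617963e+00 -2.10118370e-01]
joint_vel [-3.40148708e-04  8.16870874e-04 -2.81004327e-05 -1.45693223e-03
 -5.85505883e-04 -2.41698797e-03]
tau [-9.37195546e-04 -3.85577524e+01 -3.22107947e+01  7.00941263e-02
  3.77966068e-02 -1.46383895e-04]
position [0.21766246 0.53158022 0.23261415]
orientation [-3.14120828e+00  1.83501989e-03  1.18200278e+00]
ft_force [ 0.29043659 -0.91395135  0.16336518]
moment [ 0.07200073 -0.02530908  0.01898937]
width 0.09213178648521976
scene [[379.5874318888264, 0.0, 312.391552072553], [0.0, 379.5874318888264, 208.63414298516147], [0.0, 0.0, 1.0]] [-0.06902742  0.          0.          0.          0.        ] [[0.23368698682427433, 0.972203097447846, 0.01454405382985051, -0.12486832678868105], [0.5692699897603097, -0.12467752712971429, -0.812642106334096, -0.20221125172993887], [-0.7882398562286029, 0.19818337857053878, -0.5825815629687213, 1.4274917633262105], [0.0, 0.0, 0.0, 1.0]]
scene pack [(0.91, [0.572, 0.309, -0.004]), (0.9, [0.62, 0.147, 0.015])]
scene charger [
[... 1328 characters left out ...]
53, 0.016]), (0.19, [0.545, -0.149, 0.035])]
top meter_mouth [(0.62, [0.485, -0.17, 0.032])]
top meter_home [(0.66, [0.545, -0.148, 0.035])]
top old_pack [(0.84, [0.395, 0.44, 0.001])]
top jar []
top driver [(0.93, [0.417, -0.441, -0.003])]
wrist [[277.48175313598136, 0.0, 318.27595478353436], [0.0, 277.48175313598136, 195.63751339895722], [0.0, 0.0, 1.0]] [-0.03841001  0.          0.          0.          0.        ] [[0.37964338627624555, 0.9251326015778103, -0.0007541581929803513, -0.574536237843416], [0.8871780825148146, -0.363836780705366, 0.2837919077621731, -0.032136600384435644], [0.26227075544567235, -0.10840879348018842, -0.958885595018576, 0.3917540966897234], [0.0, 0.0, 0.0, 1.0]]
```

View pics/scene0.png

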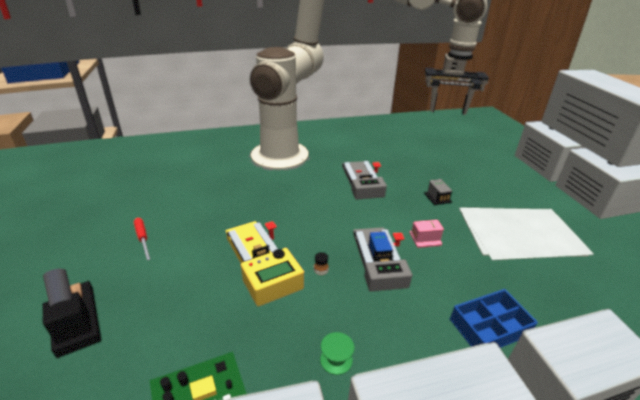

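View pics/top0.png

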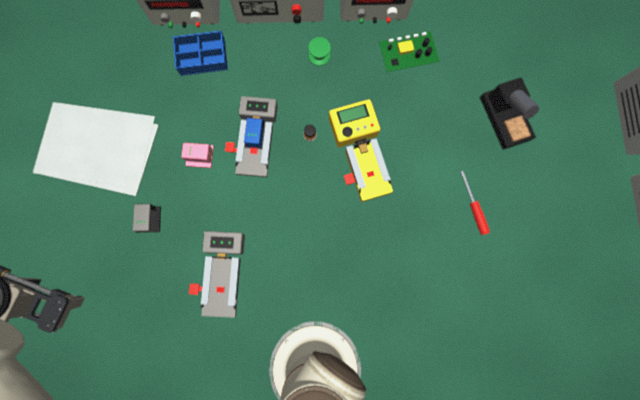

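Run:
```python
import cv2
a=cv2.imread('pics/top0.png')[110:230,180:420]
cv2.imwrite('pics/crop0.png',cv2.resize(a,None,fx=3.3,fy=3.3,interpolation=cv2.INTER_CUBIC))
```

```text
(no output)
```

View pics/crop0.png

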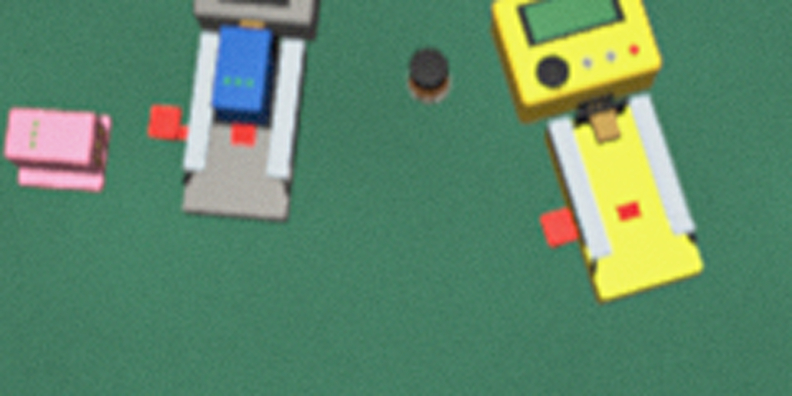

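Candidates, by top-picture pixel:
- **Charger:** (257,135) holds the blue pack. The look-alike is empty at (221,270). The right-most (lower y) is (257,135).
- **Pack:** the blue one at (254,132). The pink one at (197,153) and the spent grey one at (147,218) are not meant.
- **Meter:** yellow, at (362,150).

The crop confirms the choice. Next I'll get precise headings from the rails.

```bash
cat > h.py <<'E'
from cell import ctrl
import cv2, numpy as np
from scipy.spatial.transform import Rotation as Rr
def cloud(n):
    c=ctrl.camera(n); f=c["frame"]; z=c["z_map"]; K=c["K"]; T=c["camera_from_world"]
    v,u=np.mgrid[0:400,0:640]
    p=cv2.undistortPoints(np.stack([u,v],-1).reshape(-1,1,2).astype(np.float64),K,np.array(c["dist_coeffs"],float)).reshape(400,640,2)
    P=np.dstack([p[...,0]*z,p[...,1]*z,z])
    W=(P-T[:3,3])@T[:3,:3]
    W[z==0]=np.nan
    return f,W,c
def rails(f,W,cen,zl):
    hsv=cv2.cvtColor(f,cv2.COLOR_BGR2HSV)
    d=np.linalg.norm(W[...,:2]-np.array(cen),axis=-1)
    m=(hsv[...,1]<60)&(hsv[...,2]>150)&(d<0.11)&(abs(W[...,2]-zl)<0.012)
    P=W[m]
    r=cv2.minAreaRect(P[:,:2].astype(np.float32)*1000)
    return m,P,r
def show(o=None):
    o=o or ctrl.get_obs()
    print("t",round(o["t"],2),"pos",np.round(o["position"],4),"rpy",np.round(o["orientation"],4),"F",np.round(o["ft_force"],2),"M",np.round(o["moment"],2),"w",round(o["width"],4))
def delta(target,yaw,o=None):
    """tool frame shift/turn (normalised) from current measured pose to target pos with tool down yaw"""
    o=o or ctrl.get_obs()
    R0=Rr.from_euler('xyz',o["orientation"]); R1=Rr.from_euler('xyz',[np.pi,0,yaw])
    d=R0.inv().apply(np.array(target)-o["position"])/0.15
    w=(R0.inv()*R1).as_rotvec()/(np.pi/2)
    return np.round(d,4),np.round(w,4)
E
python3 - <<'E'
from h import *
for n in ("top","scene"):
    f,W,c=cloud(n)
    for nm,cen,zl in (("ch",(0.59,0.152),0.031),("me",(0.525,-0.158),0.045)):
        m,P,r=rails(f,W,cen,zl)
        print(n,nm,len(P),np.median(P[:,2]),r, P.mean(0))
        # heading via PCA within each rail: split by lateral
        X=P[:,:2]-P[:,:2].mean(0)
        best=min(np.radians(np.arange(-40,40,0.25)),key=lambda a:sum(np.var(g) *len(g) if len(g) else 0 for g in [ (lambda l:l[l>0])(X@[-np.sin(a),np.cos(a)]),(lambda l:l[l<=0])(X@[-np.sin(a),np.cos(a)])]))
        l=X@[-np.sin(best),np.cos(best)]; s=P[:,:2]@[np.cos(best),np.sin(best)]
        A=P[:,:2][l>0].mean(0);B=P[:,:2][l<=0].mean(0)
        print(" head deg",np.degrees(best),"lat",l[l>0].mean(),l[l<=0].mean(),"mid",(A+B)/2, "along",s.min(),s.max())
E
```

```text
top ch 548 0.029632316305660662 ((604.0357666015625, 151.032470703125), (94.35223388671875, 175.8649444580078), 85.27381134033203) [0.60287759 0.15184482 0.03013869]
 head deg -5.75 lat 0.035478105927591104 -0.032500922213387747 mid [0.60301743 0.15332686] along 0.4979405076348067 0.6744610328971541
top me 530 0.04338773875009472 ((527.2877807617188, -155.69131469726562), (119.44725036621094, 86.37956237792969), 15.077515602111816) [ 0.52654023 -0.1550584   0.04340001]
 head deg 14.999999999999998 lat 0.034083078001658974 -0.0351277700476869 mid [ 0.52667138 -0.15556403] along 0.40924907913432984 0.5287886753413786
scene ch 328 0.031412314976832695 ((591.725341796875, 155.7403106689453), (87.813232421875, 141.33346557617188), 83.33403778076172) [0.59871035 0.14286615 0.03149646]
 head deg -7.499999999999999 lat 0.049067605742583675 -0.023428676615828207 mid [0.60096321 0.15549964] along 0.49508341558380237 0.636686606095981
scene me 432 0.04527754102640241 ((521.73681640625, -156.07476806640625), (131.26022338867188, 87.52635192871094), 15.191004753112793) [ 0.52816905 -0.15686431  0.04526162]
 head deg 14.999999999999998 lat 0.03689306906700088 -0.03270433633450305 mid [ 0.52755004 -0.15486193] along 0.39778823103714056 0.5293339801964695
```

Call:
move_arm --motion '[[[0,-0.3,0.98,0,0,0,-0.19],[0,-0.3,0.98,0,0,0,-0.19],[0,-0.3,0.98,0,0,0,-0.19],[0,-0.3,0.98,0,0,0,-0.19],[0,-0.3,0.98,0,0,0,-0.19]]]'

```text
t: 1.67
position: [0.3414, 0.4313, 0.2338]
orientation: [3.139, 0.001, 1.475]
ft_force: [0.8, 1.1, 0.8]
width: 0.0919
```

Run:
```python
from h import *
show()
# heading 84.4deg, pad estimate
print(delta([0.50,0.16,0.25],np.radians(84.4)))
f,W,c=cloud("wrist"); T=c["camera_from_world"]; o=ctrl.get_obs()
C=-T[:3,:3].T@T[:3,3]; R0=Rr.from_euler('xyz',o["orientation"])
print("cam in tool",R0.inv().apply(C-o["position"]),"axis in tool",R0.inv().apply(T[2,:3]))
```

```text
t 1.67 pos [0.3414 0.4313 0.2338] rpy [3.1392e+00 1.2000e-03 1.4747e+00] F [0.81 1.09 0.77] M [ 0.01  0.03 -0.  ] w 0.0919
(array([-1.6987,  1.2264, -0.1033]), array([0.0015, 0.0008, 0.0011]))
cam in tool [-0.00144071 -0.07797502 -0.15059265] axis in tool [-0.00248322  0.28542118  0.95839897]
```

Call:
move_arm --motion '[[[0,-1,0.8,-0.1,0,0,0],[0,-1,0.8,-0.1,0,0,0],[0,-1,0.8,-0.1,0,0,0],[0,-1,0.8,-0.1,0,0,0],[0,-1,0.8,-0.1,0,0,0]]]'

```text
t: 2.13
position: [0.4439, 0.2729, 0.2491]
orientation: [3.141, 0.0, 1.48]
ft_force: [-0.7, -0.1, -0.5]
width: 0.0918
```

Call:
move_arm --motion '[[[0,-0.72,0.65,0,0,0,0],[0,-0.72,0.65,0,0,0,0],[0,-0.72,0.65,0,0,0,0],[0,-0.72,0.65,0,0,0,0],[0,-0.72,0.65,0,0,0,0],[0,-0.72,0.65,0,0,0,0]]]'

```text
t: 2.63
position: [0.5302, 0.1587, 0.2484]
orientation: [-3.141, -0.001, 1.479]
ft_force: [-0.8, 0.4, 1.1]
width: 0.0921
```

```bash
cat >> h.py <<'E'
def fitdev(f,W,cen,zl,tag):
    m,P,r=rails(f,W,cen,zl)
    X=P[:,:2]-P[:,:2].mean(0)
    def cost(a):
        l=X@[-np.sin(a),np.cos(a)]; return sum(np.var(g)*len(g) for g in (l[l>0],l[l<=0]) if len(g))
    a=min(np.radians(np.arange(-40,40,0.1)),key=cost)
    l=P[:,:2]@[-np.sin(a),np.cos(a)]; s=P[:,:2]@[np.cos(a),np.sin(a)]
    print(tag,"n",len(P),"z",np.round(np.median(P[:,2]),4),"head",np.degrees(a),"lat 1/99%",np.round(np.percentile(l,[0.5,1,2,98,99,99.5]),4),"s",np.round(np.percentile(s,[0.5,1,99,99.5]),4))
    return m,a
E
python3 - <<'E'
from h import *
show()
f,W,c=cloud("wrist"); cv2.imwrite("pics/w1.png",f)
m,a=fitdev(f,W,(0.59,0.152),0.031,"ch")
g=f.copy(); g[m]=(0,0,255); cv2.imwrite("pics/w1m.png",g)
hsv=cv2.cvtColor(f,cv2.COLOR_BGR2HSV)
red=((hsv[...,0]<8)|(hsv[...,0]>172))&(hsv[...,1]>150)&(abs(W[...,2]-0.04)<0.006)&(np.linalg.norm(W[...,:2]-[0.583,0.214],axis=-1)<0.04)
P=W[red]; print("pad",len(P),np.median(P,0),cv2.minAreaRect((P[:,:2]*1000).astype(np.float32)))
blue=(hsv[...,0]>95)&(hsv[...,0]<125)&(hsv[...,1]>120)&(abs(W[...,2]-0.066)<0.008)
P=W[blue]; print("pack top",len(P),np.median(P,0),cv2.minAreaRect((P[:,:2]*1000).astype(np.float32)))
for n in ("charger","pack","charger_mouth","charger_pad"):
    print(n,[(round(d["p"],2),np.round(d["position"],4)) for d in ctrl.mark_of("wrist",n)])
E
```

```text
t 2.63 pos [0.5302 0.1587 0.2484] rpy [-3.1407e+00 -8.0000e-04  1.4795e+00] F [-0.82  0.36  1.14] M [ 0.09 -0.04  0.03] w 0.0921
ch n 1874 z 0.0307 head -6.699999999999527 lat 1/99% [0.179  0.1791 0.1793 0.2644 0.2647 0.2649] s [0.5177 0.5186 0.6357 0.6359]
pad 313 [0.58203262 0.21691623 0.03954963] ((583.1636352539062, 217.044189453125), (23.89386749267578, 26.299673080444336), 80.95809173583984)
pack top 1475 [0.61615359 0.151162   0.06554526] ((618.0081787109375, 151.1302032470703), (41.95193099975586, 69.59358978271484), 82.41437530517578)
charger []
pack [(0.98, array([0.5725, 0.3116, 0.0021])), (0.71, array([0.6199, 0.1517, 0.015 ])), (0.44, array([0.5868, 0.216 , 0.0383]))]
charger_mouth [(0.73, array([0.5516, 0.1589, 0.0171]))]
charger_pad [(0.69, array([0.5852, 0.2167, 0.0407]))]
```

View pics/w1m.png

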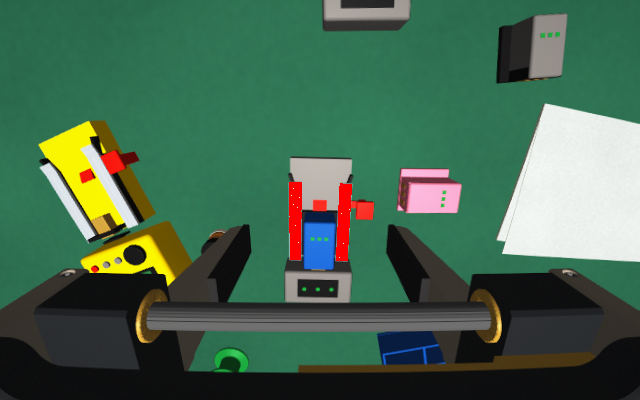

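Call:
move_arm --motion '[[[1,0.444,0.312,0,0,0,0.017],[1,0.444,0.312,0.3,0,0,0.017],[1,0.444,0.312,0.6,0,0,0.017],[1,0.444,0.312,0.9,0,0,0.017],[1,0.444,0.312,1.0,0,0,0.017],[1,0.444,0.312,1.0,0,0,0.017]]]' --grip_force 10

```text
t: 3.38
position: [0.5762, 0.2205, 0.0897]
orientation: [-3.126, 0.004, 1.456]
ft_force: [-0.6, -0.8, -0.4]
width: 0.0542
```

Run:
```python
from h import *
show(); print(delta([0.5829,0.2208,0.064],np.radians(83.25)))
```

```text
t 3.38 pos [0.5762 0.2205 0.0897] rpy [-3.1264  0.0043  1.4555] F [-0.56 -0.81 -0.35] M [-0.04  0.07 -0.01] w 0.0542
(array([0.0081, 0.0465, 0.1705]), array([-0.0097,  0.0028,  0.0016]))
```

Call:
move_arm --motion '[[[1,0,0,0,0,0,0],[1,0,0,0,0,0,0],[1,0,0,0,0,0,0],[1,0,0,0,0,0,0],[1,0,0,0,0,0,0],[1,0,0,0,0,0,0],[1,0,0,0,0,0,0],[1,0,0,0,0,0,0]]]'

```text
t: 4.05
position: [0.583, 0.2202, 0.0989]
orientation: [3.141, -0.0, 1.454]
ft_force: [0.6, 0.7, -0.2]
width: 0.0011
```

Run:
```python
from h import *
show(); print(delta([0.5829,0.2208,0.064],np.radians(83.25)))
f,W,c=cloud("wrist"); cv2.imwrite("pics/w2.png",f)
```

```text
t 4.05 pos [0.583  0.2202 0.0989] rpy [ 3.1412e+00 -1.0000e-04  1.4537e+00] F [ 0.61  0.73 -0.25] M [ 0.02  0.04 -0.  ] w 0.0011
(array([ 0.0039, -0.0014,  0.2328]), array([ 0.0002, -0.0001,  0.0004]))
```

View pics/w2.png

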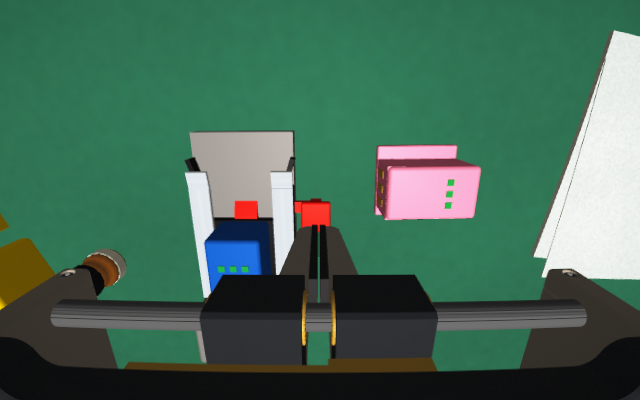

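The closed fingertips hang just above the red pad at (316,213), clear of the rail lip. I'll press now.

Call:
move_arm --motion '[[[1,0,0,0.08,0,0,0],[1,0,0,0.16,0,0,0],[1,0,0,0.22,0,0,0],[1,0,0,0.25,0,0,0],[1,0,0,0.265,0,0,0],[1,0,0,0.28,0,0,0],[1,0,0,0.295,0,0,0],[1,0,0,0.3,0,0,0]]]'

```text
t: 4.77
position: [0.5833, 0.2203, 0.0539]
orientation: [3.141, -0.0, 1.454]
ft_force: [-0.7, -0.7, 2.6]
width: 0.0007
```

Call:
move_arm --motion '[[[1,0,0,0.01,0,0,0],[1,0,0,0.02,0,0,0],[1,0,0,0.02,0,0,0],[1,0,0,0.02,0,0,0],[1,0,0,0.02,0,0,0],[1,0,0,0.02,0,0,0]]]'

```text
t: 5.27
position: [0.5833, 0.2203, 0.051]
orientation: [3.141, -0.0, 1.454]
ft_force: [0.4, 0.3, 2.1]
width: 0.0006
```

Run:
```python
from h import *
show()
f,W,c=cloud("wrist"); cv2.imwrite("pics/w3.png",f)
```

```text
t 5.27 pos [0.5833 0.2203 0.051 ] rpy [ 3.1406e+00 -3.0000e-04  1.4537e+00] F [0.4  0.29 2.09] M [ 0.04 -0.13 -0.  ] w 0.0006
```

View pics/w3.png

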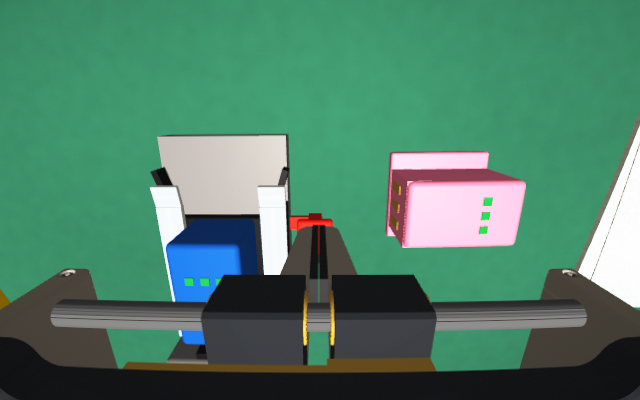

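The pack is already sliding out and has covered the red tooth. I'll hold briefly, then retreat.

Call:
move_arm --motion '[[[1,0,0,0,0,0,0],[1,0,0,0,0,0,0],[1,0,0,0,0,0,0],[1,0,0,0,0,0,0],[1,0,0,0,0,0,0],[1,0,0,0,0,0,0]]]'

```text
t: 5.82
position: [0.583, 0.2202, 0.0506]
orientation: [3.141, -0.0, 1.454]
ft_force: [1.2, -0.6, 3.8]
width: 0.0005
```

Call:
move_arm --motion '[[[1,0,0,-0.1,0,0,0],[1,0,0,-0.25,0,0,0],[0.35,0,0,-0.4,0,0,0],[0.35,0,0,-0.5,0,0,0],[0.35,0,0,-0.6,0,0,0],[0.35,0,0,-0.6,0,0,0],[0.35,0,0,-0.6,0,0,0],[0.35,0,0,-0.6,0,0,0]]]'

```text
t: 6.48
position: [0.5817, 0.22, 0.1388]
orientation: [-3.139, 0.001, 1.454]
ft_force: [0.7, 0.2, -0.2]
width: 0.038
```

Run:
```python
from h import *
show()
a=np.radians(-6.75);u=np.array([np.cos(a),np.sin(a)]);v=np.array([-u[1],u[0]]);O=np.array([0.618,0.1511])
f,W,c=cloud("wrist"); cv2.imwrite("pics/w4.png",f)
hsv=cv2.cvtColor(f,cv2.COLOR_BGR2HSV)
m=(hsv[...,0]>95)&(hsv[...,0]<125)&(hsv[...,1]>120)&(abs(W[...,2]-0.066)<0.005)
P=W[m]; L=np.c_[(P[:,:2]-O)@u,(P[:,:2]-O)@v]
print(len(P),np.percentile(L,[1,99],axis=0),np.median(P[:,2]))
g=O-0.02*u
print(g,delta([g[0],g[1],0.125],np.radians(83.25)))
```

```text
t 6.48 pos [0.5817 0.22   0.1388] rpy [-3.1386e+00  9.0000e-04  1.4537e+00] F [ 0.73  0.24 -0.2 ] M [ 0.01 -0.05  0.06] w 0.038
2587 [[-0.0543331  -0.01961121]
 [ 0.01192165  0.02042758]] 0.06584407467842984
[0.59813863 0.15345075] (array([-0.4277,  0.1617,  0.0901]), array([-0.0022,  0.0007,  0.0005]))
```

View pics/w4.png

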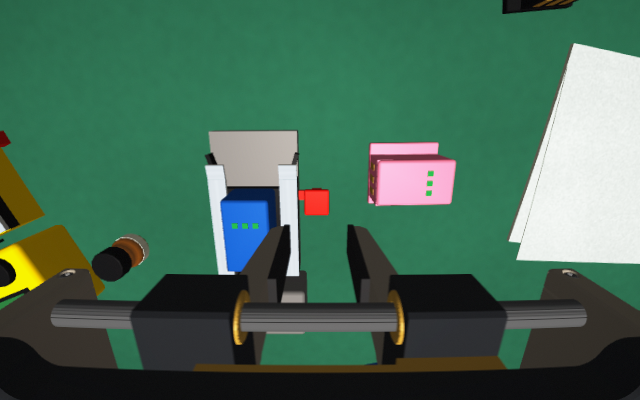

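Call:
move_arm --motion '[[[0.35,-0.12,0.04,0,0,0,0],[0.35,-0.24,0.09,0,0,0,0],[0.35,-0.36,0.13,0.03,0,0,0],[0.35,-0.43,0.16,0.08,0,0,0],[0.35,-0.43,0.16,0.09,0,0,0],[0.35,-0.43,0.16,0.09,0,0,0],[0.35,-0.43,0.16,0.09,0,0,0],[0.35,-0.43,0.16,0.09,0,0,0]]]'

```text
t: 7.2
position: [0.5989, 0.1543, 0.127]
orientation: [-3.141, -0.0, 1.455]
ft_force: [-0.4, 0.3, 0.1]
width: 0.0596
```

Run:
```python
from h import *
show()
a=np.radians(-6.75);u=np.array([np.cos(a),np.sin(a)]);O=np.array([0.618,0.1511])
g=O-0.019*u
print(g,delta([g[0],g[1],0.059],np.radians(83.25)))
```

```text
t 7.2 pos [0.5989 0.1543 0.127 ] rpy [-3.1412e+00 -2.0000e-04  1.4547e+00] F [-0.37  0.26  0.07] M [-0.04 -0.06 -0.02] w 0.0596
[0.5991317  0.15333321] (array([-0.0066,  0.0024,  0.4531]), array([-0.0003, -0.0002,  0.0011]))
```

Call:
move_arm --motion '[[[0.35,-0.006,0,0.1,0,0,0],[0.35,-0.006,0,0.2,0,0,0],[0.35,-0.006,0,0.3,0,0,0],[0.35,-0.006,0,0.39,0,0,0],[0.35,-0.006,0,0.44,0,0,0],[0.35,-0.006,0,0.453,0,0,0],[0.35,-0.006,0,0.453,0,0,0],[0.35,-0.006,0,0.453,0,0,0]]]'

```text
t: 7.87
position: [0.5997, 0.1527, 0.0599]
orientation: [3.14, -0.0, 1.454]
ft_force: [-0.5, 0.4, 0.1]
width: 0.0594
```

Call:
move_arm --motion '[[[0.7,0,0,0,0,0,0],[0.7,0,0,0,0,0,0],[0.7,0,0,0,0,0,0],[0.7,0,0,0,0,0,0],[0.7,0,0,0,0,0,0],[0.7,0,0,0,0,0,0]]]' --grip_force 20

```text
t: 8.37
position: [0.5996, 0.1525, 0.0599]
orientation: [3.14, -0.0, 1.454]
ft_force: [-0.4, 0.7, 4.1]
width: 0.0419
```

Run:
```python
from h import *
show()
a=np.radians(-6.75);u=np.array([np.cos(a),np.sin(a)]);O=np.array([0.618,0.1511])
g=O-0.122*u
print(g,delta([g[0],g[1],0.0605],np.radians(83.25)))
```

```text
t 8.37 pos [0.5996 0.1525 0.0599] rpy [ 3.1404e+00 -2.0000e-04  1.4538e+00] F [-0.39  0.74  4.1 ] M [-0.04  0.05 -0.02] w 0.0419
[0.49684565 0.16543956] (array([ 0.0054, -0.6904, -0.0049]), array([ 0.0007, -0.0001,  0.0005]))
```

Gripped at 41.9 mm, which matches the 42 mm block. Drawing out along the rails.

Call:
move_arm --motion '[[[0.7,0,-0.03,-0.004,0,0,0],[0.7,0,-0.08,-0.004,0,0,0],[0.7,0,-0.13,-0.004,0,0,0],[0.7,0,-0.18,-0.004,0,0,0],[0.7,0.001,-0.23,-0.004,0,0,0],[0.7,0.002,-0.28,-0.004,0,0,0],[0.7,0.002,-0.32,-0.004,0,0,0],[0.7,0.002,-0.35,-0.004,0,0,0]]]'

```text
t: 9.03
position: [0.5462, 0.1591, 0.0599]
orientation: [3.142, 0.0, 1.454]
ft_force: [0.9, 0.5, 1.9]
width: 0.0419
```

Call:
move_arm --motion '[[[0.7,0,-0.05,0,0,0,0],[0.7,0,-0.1,0,0,0,0],[0.7,0,-0.15,0,0,0,0],[0.7,0,-0.2,0,0,0,0],[0.7,0,-0.25,0,0,0,0],[0.7,0,-0.3,0,0,0,0],[0.7,0,-0.34,0,0,0,0],[0.7,0,-0.34,0,0,0,0]]]'

```text
t: 9.7
position: [0.4948, 0.1651, 0.0598]
orientation: [-3.14, 0.0, 1.454]
ft_force: [-2.8, 0.1, 4.2]
width: 0.0416
```

Run:
```python
from h import *
show()
f,W,c=cloud("wrist"); cv2.imwrite("pics/w5.png",f)
f=ctrl.camera("scene")["frame"]; cv2.imwrite("pics/s5.png",cv2.resize(f[180:320,200:460],None,fx=3,fy=3))
```

```text
t 9.7 pos [0.4948 0.1651 0.0598] rpy [-3.1400e+00  2.0000e-04  1.4541e+00] F [-2.77  0.15  4.17] M [0.04 0.27 0.  ] w 0.0416
```

View pics/w5.png

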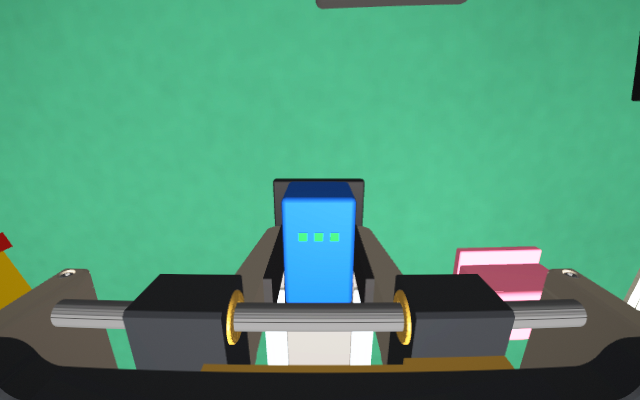

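View pics/s5.png

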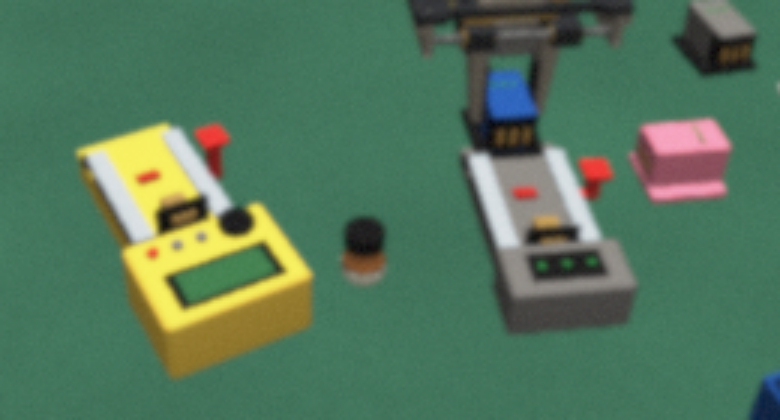

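The pack is clear of the lips and held level. Lifting it and carrying it to a viewpoint beside the meter.

Call:
move_arm --motion '[[[0.7,0,-0.02,-0.05,0,0,0],[0.7,0,-0.02,-0.15,0,0,0],[0.7,0,-0.02,-0.3,0,0,0],[0.7,-0.1,-0.02,-0.5,0,0,0],[0.7,-0.3,-0.02,-0.7,0,0,0],[0.7,-0.5,-0.02,-0.9,0,0,0],[0.7,-0.75,-0.02,-0.98,0,0,0],[0.7,-0.98,-0.02,-1,0,0,0]]]' --grip_force 25

```text
t: 10.47
position: [0.4766, 0.0177, 0.2127]
orientation: [3.138, 0.001, 1.455]
ft_force: [0.5, 0.2, -3.6]
width: 0.042
```

Call:
move_arm --motion '[[[0.7,-0.15,0,-0.1,0,0,-0.04],[0.7,-0.3,0,-0.2,0,0,-0.08],[0.7,-0.45,0,-0.25,0,0,-0.12],[0.7,-0.55,0,-0.25,0,0,-0.18],[0.7,-0.6,0,-0.25,0,0,-0.24],[0.7,-0.6,0,-0.25,0,0,-0.24],[0.7,-0.6,0,-0.25,0,0,-0.24],[0.7,-0.6,0,-0.25,0,0,-0.24]]]'

```text
t: 11.13
position: [0.4651, -0.0693, 0.2465]
orientation: [-3.14, -0.002, 1.829]
ft_force: [-0.1, 0.3, -2.7]
width: 0.0419
```

Run:
```python
from h import *
show()
for n in ("wrist","top","scene"):
    f,W,c=cloud(n); cv2.imwrite(f"pics/{n}6.png",f)
    m,a=fitdev(f,W,(0.525,-0.158),0.045,n)
    hsv=cv2.cvtColor(f,cv2.COLOR_BGR2HSV)
    red=((hsv[...,0]<8)|(hsv[...,0]>172))&(hsv[...,1]>150)&(abs(W[...,2]-0.054)<0.008)&(np.linalg.norm(W[...,:2]-[0.488,-0.103],axis=-1)<0.04)
    P=W[red]; 
    if len(P)>10: print("pad",len(P),np.median(P,0),cv2.minAreaRect((P[:,:2]*1000).astype(np.float32)))
    if n=="wrist": g=f.copy(); g[m]=(0,0,255); g[red]=(255,0,255); cv2.imwrite("pics/w6m.png",g)
    for k in ("meter","meter_mouth","meter_home"):
        print(k,[(round(d["p"],2),np.round(d["position"],4)) for d in ctrl.mark_of(n,k)])
```

```text
t 11.13 pos [ 0.4651 -0.0693  0.2465] rpy [-3.1402e+00 -1.6000e-03  1.8288e+00] F [-0.07  0.29 -2.7 ] M [ 0.09  0.01 -0.01] w 0.0419
wrist n 1837 z 0.0448 head 14.500000000000774 lat 1/99% [-0.3261 -0.326  -0.3255 -0.2427 -0.2413 -0.2408] s [0.4104 0.4116 0.5278 0.5293]
pad 54 [ 0.47149709 -0.10644843  0.05275803] ((471.4476623535156, -106.44181823730469), (2.8183538913726807, 23.00909996032715), 14.660612106323242)
meter [(0.78, array([ 0.5512, -0.1533, -0.0023]))]
meter_mouth [(0.86, array([ 0.4824, -0.1676,  0.0325]))]
meter_home [(0.85, array([ 0.5446, -0.1527,  0.0315]))]
top n 138 z 0.0437 head 9.90000000000071 lat 1/99% [-0.2901 -0.29   -0.2893 -0.2085 -0.2077 -0.2069] s [0.4368 0.4372 0.4867 0.4872]
meter [(0.74, array([ 0.5431, -0.1536, -0.002 ]))]
meter_mouth [(0.96, array([ 0.4828, -0.172 ,  0.0351])), (0.5, array([0.5848, 0.2175, 0.0425]))]
meter_home [(0.64, array([ 0.5435, -0.1524,  0.0347]))]
scene n 431 z 0.0452 head 15.000000000000782 lat 1/99% [-0.3293 -0.3291 -0.3288 -0.2436 -0.2432 -0.243 ] s [0.4079 0.4086 0.5263 0.5276]
pad 61 [ 0.48700074 -0.10264947  0.05429127] ((484.21112060546875, -102.33577728271484), (25.082975387573242, 22.363719940185547), 12.17317008972168)
meter [(0.8, array([ 0.5423, -0.1487,  0.0023])), (0.19, array([ 0.5399, -0.1533,  0.0289]))]
meter_mouth [(0.78, array([ 0.4794, -0.1644,  0.0291]))]
meter_home [(0.69, array([ 0.5408, -0.1541,  0.0271])), (0.24, array([0.6191, 0.1488, 0.0017]))]
```

View pics/w6m.png

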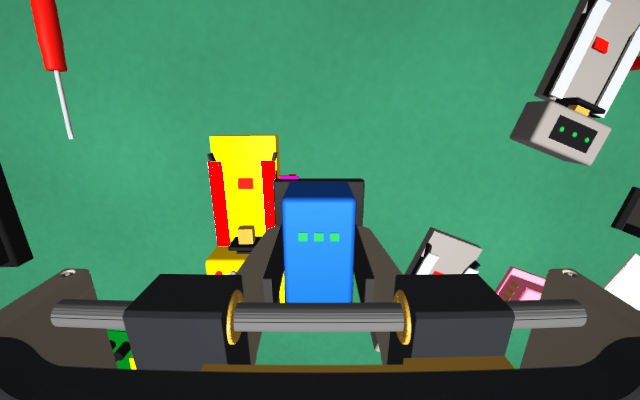

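Call:
move_arm --motion '[[[0.7,0.15,0,0,0,0,0.0],[0.7,0.3,0,0,0,0,0.0],[0.7,0.4,0,0,0,0,0.0],[0.7,0.4,0,0,0,0,0.0],[0.7,0.4,0,0,0,0,0.0],[0.7,0.4,0,0,0,0,0.0],[0.7,0.4,0,0,0,0,0.0]]]'

```text
t: 12.32
position: [0.4505, -0.013, 0.2473]
orientation: [3.141, 0.0, 1.83]
ft_force: [-0.7, 0.2, -3.9]
width: 0.0415
```

Run:
```python
from h import *
show()
f,W,c=cloud("wrist")
m,a=fitdev(f,W,(0.525,-0.158),0.045,"w"); 
a0=a; l=W[...,:2]@[-np.sin(a),np.cos(a)]; mid=np.nanmedian([np.percentile(l[m],1),np.percentile(l[m],99)])
for sg in (1,-1):
    q=m&((l-mid)*sg>0); P=W[q][:,:2]
    d=cv2.fitLine(P.astype(np.float32)*1000,cv2.DIST_HUBER,0,0.01,0.01).ravel()
    print("rail",len(P),np.degrees(np.arctan2(d[1],d[0]))%180,"centre lat",(d[2:]/1000)@[-np.sin(a),np.cos(a)],"s",np.percentile(P@[np.cos(a),np.sin(a)],[1,99]))
hsv=cv2.cvtColor(f,cv2.COLOR_BGR2HSV)
red=((hsv[...,0]<8)|(hsv[...,0]>172))&(hsv[...,1]>150)&(abs(W[...,2]-0.054)<0.008)&(np.linalg.norm(W[...,:2]-[0.488,-0.103],axis=-1)<0.04)
P=W[red]
if len(P)>10: print("pad",len(P),np.median(P,0),cv2.minAreaRect((P[:,:2]*1000).astype(np.float32)))
ye=(hsv[...,0]>20)&(hsv[...,0]<35)&(hsv[...,1]>150)&(abs(W[...,2]-0.030)<0.005)&(np.linalg.norm(W[...,:2]-[0.46,-0.17],axis=-1)<0.06)
P=W[ye]; print("deck",len(P),np.median(P,0))
g=f.copy(); g[m]=(0,0,255); g[red]=(255,0,255); g[ye]=(0,255,0);cv2.imwrite("pics/w7m.png",g)
```

```text
t 12.32 pos [ 0.4505 -0.013   0.2473] rpy [3.1415e+00 4.0000e-04 1.8299e+00] F [-0.68  0.18 -3.87] M [ 0.08 -0.    0.02] w 0.0415
w n 2140 z 0.0449 head 14.900000000000782 lat 1/99% [-0.3293 -0.3287 -0.3284 -0.2436 -0.2434 -0.2432] s [0.4091 0.4093 0.5263 0.527 ]
rail 1084 14.858333 centre lat -0.251517906977271 s [0.40933688 0.52661156]
rail 1056 14.641311 centre lat -0.32046385566491353 s [0.40924256 0.52600042]
pad 357 [ 0.48189251 -0.10296051  0.05354114] ((482.3352966308594, -103.48892974853516), (24.20479393005371, 23.987939834594727), 15.00124454498291)
deck 2664 [ 0.46705208 -0.17356269  0.02979547]
```

View pics/w7m.png

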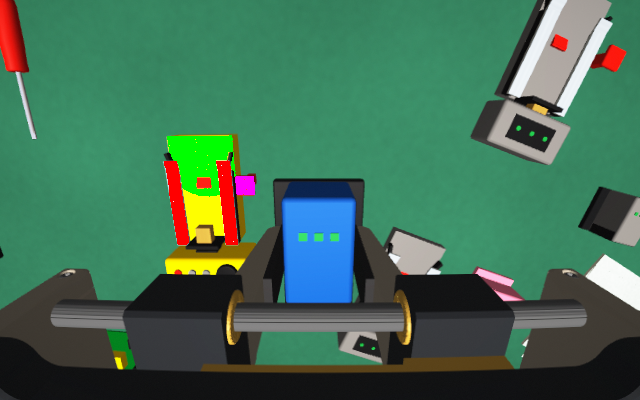

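Measured meter pose: heading 14.9°, origin about (0.544,-0.151). The pad sits about 4 mm nearer the mouth than nominal, so I expect the click near x≈-4 mm. Going to the pre-entry pose.

```bash
cat >> h.py <<'E'
A=np.radians(14.87);U=np.array([np.cos(A),np.sin(A)]);V=np.array([-U[1],U[0]]);OM=np.array([0.5441,-0.1512])
def loc(o=None):
    o=o or ctrl.get_obs(); d=o["position"][:2]-OM; F=np.array(o["ft_force"])
    print("t",round(o["t"],2),"mm x %.2f y %.2f z %.2f"%(d@U*1e3,d@V*1e3,o["position"][2]*1e3),"yawerr deg %.2f"%np.degrees(o["orientation"][2]-np.pi/2-A),"F x %.2f y %.2f z %.2f"%(F[:2]@U,F[:2]@V,F[2]),"M",np.round(o["moment"],2),"w",round(o["width"],4))
def to(x,y,z): 
    g=OM+x*U+y*V; return delta([g[0],g[1],z],np.pi/2+A)
E
python3 - <<'E'
from h import *
loc(); print(to(-0.13,0,0.11)); print(to(-0.13,0,0.075))
E
```

```text
t 12.37 mm x -55.00 y 157.65 z 247.28 yawerr deg -0.04 F x 0.22 y -0.40 z -2.66 M [ 0.05 -0.02 -0.04] w 0.042
(array([-1.0511, -0.4992,  0.9155]), array([-0.    ,  0.0002, -0.0004]))
(array([-1.051 , -0.4992,  1.1488]), array([-0.    ,  0.0002, -0.0004]))
```

Call:
move_arm --motion '[[[0.7,-0.1,-0.05,0,0,0,0],[0.7,-0.3,-0.15,0.05,0,0,0],[0.7,-0.5,-0.25,0.15,0,0,0],[0.7,-0.7,-0.35,0.3,0,0,0],[0.7,-0.9,-0.45,0.5,0,0,0],[0.7,-1,-0.5,0.65,0,0,0],[0.7,-1,-0.5,0.7,0,0,0],[0.7,-1,-0.5,0.7,0,0,0]]]'

```text
t: 13.03
position: [0.4145, -0.1763, 0.1398]
orientation: [-3.138, -0.005, 1.828]
ft_force: [-0.5, 1.2, -4.3]
width: 0.0419
```

Run:
```python
from h import *
loc(); print(to(-0.13,0,0.075))
```

```text
t 13.03 mm x -131.68 y 8.96 z 139.83 yawerr deg -0.16 F x -0.14 y 1.23 z -4.32 M [ 0.09 -0.04 -0.05] w 0.0419
(array([-0.0617,  0.0127,  0.4319]), array([-0.002 , -0.003 , -0.0018]))
```

Call:
move_arm --motion '[[[0.7,-0.052,0,0.05,0,0,0],[0.7,-0.052,0,0.15,0,0,0],[0.7,-0.052,0,0.25,0,0,0],[0.7,-0.052,0,0.3,0,0,0],[0.7,-0.052,0,0.35,0,0,0],[0.7,-0.052,0,0.35,0,0,0],[0.7,-0.052,0,0.35,0,0,0],[0.7,-0.052,0,0.35,0,0,0]]]'

```text
t: 13.7
position: [0.4191, -0.1843, 0.0907]
orientation: [3.141, 0.001, 1.831]
ft_force: [-0.7, 0.7, -3.4]
width: 0.0422
```

Run:
```python
from h import *
loc(); print(to(-0.13,0,0.075))
f,W,c=cloud("wrist"); cv2.imwrite("pics/w8.png",f)
f,W,c=cloud("scene"); cv2.imwrite("pics/s8.png",cv2.resize(f[180:320,180:380],None,fx=4,fy=4))
# pack top pose via blue from wrist & top
for n in ("wrist","top"):
    f,W,c=cloud(n); hsv=cv2.cvtColor(f,cv2.COLOR_BGR2HSV)
    z0=ctrl.get_obs()["position"][2]+0.006
    m=(hsv[...,0]>95)&(hsv[...,0]<125)&(hsv[...,1]>120)&(abs(W[...,2]-z0)<0.005)
    P=W[m]; 
    if len(P)>20:
        L=np.c_[(P[:,:2]-OM)@U,(P[:,:2]-OM)@V]; print(n,len(P),np.median(P[:,2]),np.percentile(L,[1,99],axis=0),cv2.minAreaRect((P[:,:2]*1000).astype(np.float32)))
```

```text
t 13.7 mm x -129.32 y 0.08 z 90.70 yawerr deg 0.05 F x -0.48 y 0.85 z -3.43 M [ 0.03 -0.01 -0.02] w 0.0422
(array([-0.0004, -0.0047,  0.1047]), array([0.0007, 0.0009, 0.0006]))
wrist 7304 0.09638601629786657 [[-0.16550099 -0.02063796]
 [-0.09897182  0.02002954]] ((416.78289794921875, -185.21853637695312), (68.8627700805664, 42.68450927734375), 15.420417785644531)
```

View pics/w8.png

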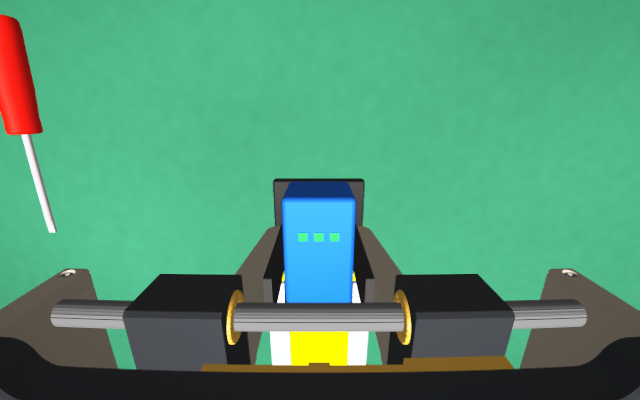

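View pics/s8.png

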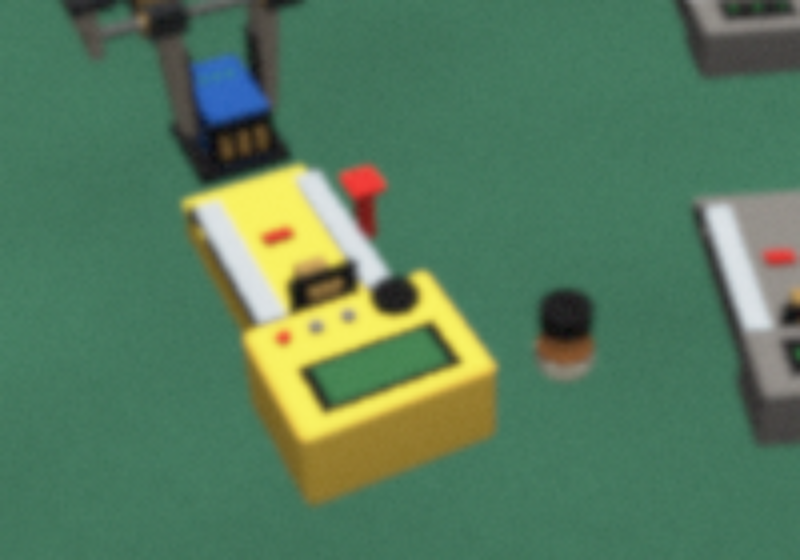

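Aligned with the rails. The scene camera has a clear view of the red pad at crop pixel (362,180). Descending and entering.

Call:
move_arm --motion '[[[0.7,0,0,0.03,0,0,0],[0.7,0,0,0.07,0,0,0],[0.7,0,0,0.1,0,0,0],[0.7,0,0,0.1,0,0,0],[0.7,0,0,0.1,0,0,0],[0.7,0,0,0.1,0,0,0]]]' --grip_force 20

```text
t: 14.4
position: [0.4182, -0.1838, 0.0745]
orientation: [-3.141, -0.0, 1.831]
ft_force: [0.9, 0.5, -3.0]
width: 0.0418
```

Run:
```python
from h import *
loc(); print(to(-0.08,0,0.0755))
```

```text
t 14.4 mm x -130.05 y 0.78 z 74.54 yawerr deg 0.02 F x 0.99 y 0.28 z -2.96 M [ 0.03 -0.01  0.01] w 0.0418
(array([-0.0054,  0.3336, -0.0065]), array([-0.0002, -0.0003,  0.0003]))
```

Call:
move_arm --motion '[[[0.7,-0.004,0.03,-0.005,0,0,0],[0.7,-0.004,0.06,-0.005,0,0,0],[0.7,-0.004,0.09,-0.005,0,0,0],[0.7,-0.004,0.12,-0.005,0,0,0],[0.7,-0.004,0.15,-0.005,0,0,0],[0.7,-0.004,0.18,-0.005,0,0,0],[0.7,-0.004,0.2,-0.005,0,0,0],[0.7,-0.004,0.2,-0.005,0,0,0]]]'

```text
t: 15.07
position: [0.4481, -0.1767, 0.0756]
orientation: [3.141, 0.0, 1.831]
ft_force: [0.2, -0.4, -3.3]
width: 0.0418
```

Run:
```python
from h import *
loc(); print(to(-0.07,0,0.0755))
```

```text
t 15.07 mm x -99.30 y -0.01 z 75.58 yawerr deg 0.06 F x 0.10 y -0.45 z -3.32 M [ 0.   -0.03  0.  ] w 0.0418
(array([-1.000e-04,  1.953e-01,  6.000e-04]), array([0.0002, 0.0001, 0.0007]))
```

Call:
move_arm --motion '[[[0.7,0,0.03,0,0,0,0],[0.7,0,0.06,0,0,0,0],[0.7,0,0.09,0,0,0,0],[0.7,0,0.12,0,0,0,0],[0.7,0,0.14,0,0,0,0],[0.7,0,0.15,0,0,0,0]]]'

```text
t: 15.57
position: [0.4697, -0.171, 0.0757]
orientation: [-3.142, 0.0, 1.831]
ft_force: [-1.6, -0.3, -1.4]
width: 0.0417
```

Run:
```python
from h import *
loc(); print(to(-0.06,0,0.0755))
```

```text
t 15.57 mm x -76.98 y -0.09 z 75.66 yawerr deg 0.04 F x -1.65 y 0.14 z -1.44 M [0.06 0.11 0.04] w 0.0417
(array([0.0005, 0.1132, 0.0011]), array([-0.    ,  0.0002,  0.0005]))
```

Call:
move_arm --motion '[[[0.7,0,0.02,0,0,0,0],[0.7,0,0.04,0,0,0,0],[0.7,0,0.06,0,0,0,0],[0.7,0,0.08,0,0,0,0],[0.7,0,0.1,0,0,0,0],[0.7,0,0.12,0,0,0,0],[0.7,0,0.13,0,0,0,0]]]'

```text
t: 16.15
position: [0.4885, -0.166, 0.0756]
orientation: [3.141, 0.0, 1.831]
ft_force: [0.4, 0.5, -1.4]
width: 0.0419
```

Run:
```python
from h import *
loc(); print(to(-0.04,0,0.0755))
```

```text
t 16.15 mm x -57.51 y 0.00 z 75.56 yawerr deg 0.03 F x 0.50 y 0.40 z -1.37 M [0.04 0.07 0.02] w 0.0419
(array([-1.000e-04,  1.167e-01,  4.000e-04]), array([0.0001, 0.0001, 0.0004]))
```

Call:
move_arm --motion '[[[0.7,0,0.02,0,0,0,0],[0.7,0,0.04,0,0,0,0],[0.7,0,0.06,0,0,0,0],[0.7,0,0.08,0,0,0,0],[0.7,0,0.1,0,0,0,0],[0.7,0,0.12,0,0,0,0],[0.7,0,0.13,0,0,0,0]]]'

```text
t: 16.73
position: [0.5074, -0.1609, 0.0755]
orientation: [3.141, 0.0, 1.831]
ft_force: [-0.1, 0.2, -1.3]
width: 0.0417
```

Run:
```python
from h import *
loc(); print(to(-0.024,0,0.0755))
```

```text
t 16.73 mm x -38.01 y 0.02 z 75.54 yawerr deg 0.03 F x -0.05 y 0.21 z -1.25 M [ 0.05  0.08 -0.02] w 0.0417
(array([-0.0002,  0.0934,  0.0003]), array([0.0001, 0.0001, 0.0004]))
```

Call:
move_arm --motion '[[[0.7,0,0.02,0,0,0,0],[0.7,0,0.04,0,0,0,0],[0.7,0,0.055,0,0,0,0],[0.7,0,0.07,0,0,0,0],[0.7,0,0.08,0,0,0,0],[0.7,0,0.08,0,0,0,0]]]'

```text
t: 17.23
position: [0.5189, -0.1578, 0.0756]
orientation: [3.141, 0.0, 1.831]
ft_force: [-0.3, -0.6, -0.6]
width: 0.0415
```

```bash
cat >> h.py <<'E'
def pad(name="scene"):
    out=[]
    for n in (("scene","top") if name=="both" else (name,)):
        f,W,c=cloud(n); hsv=cv2.cvtColor(f,cv2.COLOR_BGR2HSV)
        red=((hsv[...,0]<8)|(hsv[...,0]>172))&(hsv[...,1]>140)&(np.linalg.norm(W[...,:2]-[0.4845,-0.103],axis=-1)<0.03)&(W[...,2]>0.035)
        P=W[red]; print("pad",n,len(P),"z top mm",np.round(np.percentile(P[:,2],[50,75,90])*1e3,2) if len(P) else None)
    return f
E
python3 - <<'E'
from h import *
loc(); print(to(-0.0025,0,0.0755)); f=pad("both"); loc()
f=ctrl.camera("scene")["frame"]; cv2.imwrite("pics/s9.png",cv2.resize(f[180:320,180:380],None,fx=4,fy=4))
E
```

```text
t 17.23 mm x -26.02 y 0.03 z 75.59 yawerr deg 0.03 F x -0.48 y -0.45 z -0.57 M [ 0.11 -0.03  0.04] w 0.0415
(array([-0.0003,  0.1568,  0.0007]), array([0.0003, 0.0001, 0.0003]))
pad scene 71 z top mm [50.98 51.72 52.53]
pad top 0 z top mm None
t 17.33 mm x -26.23 y 0.02 z 75.57 yawerr deg 0.03 F x 0.30 y 0.15 z -0.53 M [ 0.06 -0.06 -0.03] w 0.0418
```

View pics/s9.png

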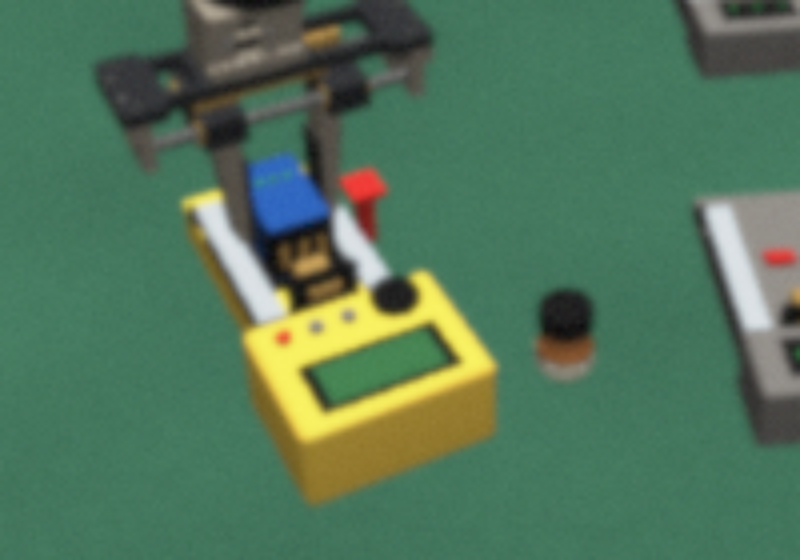

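Call:
move_arm --motion '[[[0.7,0,0.01,0,0,0,0],[0.7,0,0.02,0,0,0,0],[0.7,0,0.03,0,0,0,0],[0.7,0,0.035,0,0,0,0],[0.7,0,0.035,0,0,0,0]]]'

```text
t: 17.8
position: [0.5231, -0.1566, 0.0752]
orientation: [-3.14, -0.0, 1.831]
ft_force: [-2.3, -1.2, -0.3]
width: 0.042
```

Run:
```python
from h import *
loc()
```

```text
t 17.8 mm x -21.67 y 0.19 z 75.24 yawerr deg 0.04 F x -2.56 y -0.56 z -0.26 M [-0.14  0.59  0.04] w 0.042
```

Call:
move_arm --motion '[[[0.7,0,0.01,0,0,0,0],[0.7,0,0.02,0,0,0,0],[0.7,0,0.03,0,0,0,0],[0.7,0,0.035,0,0,0,0],[0.7,0,0.035,0,0,0,0]]]'

```text
t: 18.22
position: [0.5285, -0.1551, 0.0752]
orientation: [-3.141, -0.0, 1.831]
ft_force: [-3.1, -2.6, -3.2]
width: 0.0419
```

Run:
```python
from h import *
loc()
```

```text
t 18.22 mm x -16.04 y 0.23 z 75.24 yawerr deg 0.03 F x -3.70 y -1.72 z -3.16 M [-0.2   0.76  0.1 ] w 0.0419
```

The ejector contact is felt near -22 to -25, so the click should come around TCP x≈-2 to -5.

Call:
move_arm --motion '[[[0.7,0,0.01,0,0,0,0],[0.7,0,0.02,0,0,0,0],[0.7,0,0.03,0,0,0,0],[0.7,0,0.04,0,0,0,0],[0.7,0,0.045,0,0,0,0],[0.7,0,0.045,0,0,0,0]]]'

```text
t: 18.72
position: [0.5352, -0.1533, 0.0753]
orientation: [-3.141, -0.0, 1.831]
ft_force: [-4.5, -0.4, -1.8]
width: 0.0422
```

Run:
```python
from h import *
loc(); pad(); loc()
```

```text
t 18.72 mm x -9.14 y 0.23 z 75.33 yawerr deg 0.03 F x -4.47 y 0.74 z -1.76 M [-0.24  0.98  0.01] w 0.0422
pad scene 59 z top mm [50.67 51.62 52.36]
t 18.77 mm x -9.20 y 0.27 z 75.33 yawerr deg 0.03 F x -4.28 y -0.63 z -2.67 M [-0.19  0.89  0.06] w 0.0417
```

Call:
move_arm --motion '[[[0.7,0,0.005,0,0,0,0],[0.7,0,0.01,0,0,0,0],[0.7,0,0.014,0,0,0,0],[0.7,0,0.014,0,0,0,0]]]'

```text
t: 19.1
position: [0.5371, -0.1528, 0.0754]
orientation: [-3.141, -0.0, 1.831]
ft_force: [-4.8, -1.5, -2.5]
width: 0.042
```

Run:
```python
from h import *
loc(); pad(); loc()
```

```text
t 19.1 mm x -7.17 y 0.21 z 75.38 yawerr deg 0.03 F x -5.02 y -0.24 z -2.52 M [-0.13  1.02 -0.  ] w 0.042
pad scene 57 z top mm [50.67 51.74 52.32]
t 19.15 mm x -7.18 y 0.23 z 75.39 yawerr deg 0.03 F x -4.22 y 0.17 z -2.07 M [-0.17  0.94  0.01] w 0.0415
```

Call:
move_arm --motion '[[[0.7,0,0.004,0,0,0,0],[0.7,0,0.007,0,0,0,0],[0.7,0,0.007,0,0,0,0]]]'

```text
t: 19.4
position: [0.5381, -0.1525, 0.0754]
orientation: [-3.141, -0.0, 1.831]
ft_force: [-4.9, -0.7, -2.8]
width: 0.0419
```

Run:
```python
from h import *
loc(); pad(); loc()
```

```text
t 19.4 mm x -6.16 y 0.24 z 75.39 yawerr deg 0.03 F x -4.96 y 0.61 z -2.84 M [-0.15  1.04  0.02] w 0.0419
pad scene 58 z top mm [50.52 51.47 52.04]
t 19.45 mm x -6.21 y 0.26 z 75.36 yawerr deg 0.02 F x -4.49 y -0.20 z -2.18 M [-0.08  1.06  0.06] w 0.0421
```

Call:
move_arm --motion '[[[0.7,0,0.004,0,0,0,0],[0.7,0,0.006,0,0,0,0],[0.7,0,0.006,0,0,0,0]]]'

```text
t: 19.7
position: [0.5389, -0.1523, 0.0754]
orientation: [-3.141, -0.0, 1.831]
ft_force: [-5.9, -0.2, -1.5]
width: 0.0418
```

Run:
```python
from h import *
loc(); pad(); loc()
```

```text
t 19.7 mm x -5.29 y 0.23 z 75.39 yawerr deg 0.03 F x -5.79 y 1.35 z -1.48 M [-0.07  1.15  0.  ] w 0.0418
pad scene 56 z top mm [50.44 51.38 52.37]
t 19.75 mm x -5.30 y 0.26 z 75.37 yawerr deg 0.03 F x -4.04 y 0.34 z -1.78 M [-0.11  1.09  0.06] w 0.0417
```

Call:
move_arm --motion '[[[0.7,0,0.004,0,0,0,0],[0.7,0,0.005,0,0,0,0],[0.7,0,0.005,0,0,0,0]]]'

```text
t: 20.0
position: [0.5396, -0.1521, 0.0754]
orientation: [-3.141, -0.0, 1.831]
ft_force: [-5.1, -0.6, -2.0]
width: 0.0417
```

Run:
```python
from h import *
loc(); pad(); loc()
```

```text
t 20.0 mm x -4.54 y 0.25 z 75.39 yawerr deg 0.03 F x -5.06 y 0.75 z -2.01 M [-0.12  1.06  0.01] w 0.0417
pad scene 54 z top mm [50.63 51.53 52.3 ]
t 20.05 mm x -4.50 y 0.21 z 75.43 yawerr deg 0.02 F x -4.75 y 0.92 z -1.95 M [-0.13  1.12  0.04] w 0.0419
```

Call:
move_arm --motion '[[[0.7,0,0.003,0,0,0,0],[0.7,0,0.005,0,0,0,0],[0.7,0,0.005,0,0,0,0]]]'

```text
t: 20.3
position: [0.5404, -0.152, 0.0754]
orientation: [-3.141, -0.0, 1.831]
ft_force: [-5.3, -0.2, -2.1]
width: 0.0419
```

Run:
```python
from h import *
loc(); pad(); loc()
```

```text
t 20.3 mm x -3.80 y 0.23 z 75.42 yawerr deg 0.03 F x -5.20 y 1.20 z -2.14 M [-0.15  1.13  0.06] w 0.0419
pad scene 51 z top mm [50.64 51.55 51.74]
t 20.35 mm x -3.82 y 0.23 z 75.41 yawerr deg 0.02 F x -4.95 y 0.74 z -1.18 M [-0.11  1.07  0.02] w 0.0421
```

Call:
move_arm --motion '[[[0.7,0,0.003,0,0,0,0],[0.7,0,0.005,0,0,0,0],[0.7,0,0.005,0,0,0,0]]]'

```text
t: 20.6
position: [0.541, -0.1518, 0.0754]
orientation: [-3.141, -0.0, 1.831]
ft_force: [-5.1, -0.0, -1.7]
width: 0.0419
```

Run:
```python
from h import *
loc(); pad(); loc()
```

```text
t 20.6 mm x -3.10 y 0.25 z 75.38 yawerr deg 0.03 F x -4.91 y 1.28 z -1.73 M [-0.1   1.11  0.06] w 0.0419
pad scene 52 z top mm [50.73 51.89 53.2 ]
t 20.65 mm x -3.09 y 0.24 z 75.40 yawerr deg 0.03 F x -4.64 y 1.15 z -2.69 M [-0.09  1.13  0.04] w 0.0419
```

Call:
move_arm --motion '[[[0.7,0,0.003,0,0,0,0],[0.7,0,0.005,0,0,0,0],[0.7,0,0.005,0,0,0,0]]]'

```text
t: 20.9
position: [0.5419, -0.1515, 0.0753]
orientation: [-3.141, -0.0, 1.831]
ft_force: [-5.0, -1.1, -2.5]
width: 0.0414
```

Run:
```python
from h import *
loc(); pad(); loc()
```

```text
t 20.9 mm x -2.24 y 0.24 z 75.35 yawerr deg 0.02 F x -5.13 y 0.24 z -2.50 M [-0.09  1.05  0.02] w 0.0414
pad scene 54 z top mm [53.45 54.58 55.35]
t 20.95 mm x -2.25 y 0.23 z 75.37 yawerr deg 0.02 F x -4.63 y 0.79 z -3.35 M [-0.05  0.98  0.01] w 0.0417
```

Call:
move_arm --motion '[[[0.7,0,0.003,0,0,0,0],[0.7,0,0.005,0,0,0,0],[0.7,0,0.005,0,0,0,0]]]'

```text
t: 21.2
position: [0.5426, -0.1514, 0.0754]
orientation: [-3.141, -0.0, 1.831]
ft_force: [-5.1, -0.5, -3.3]
width: 0.042
```

Run:
```python
from h import *
loc(); pad(); loc()
```

```text
t 21.2 mm x -1.50 y 0.23 z 75.36 yawerr deg 0.02 F x -5.04 y 0.84 z -3.28 M [-0.1   1.05 -0.  ] w 0.042
pad scene 55 z top mm [53.67 54.71 55.39]
t 21.25 mm x -1.53 y 0.22 z 75.36 yawerr deg 0.02 F x -4.79 y 0.83 z -2.37 M [-0.09  1.05  0.05] w 0.0416
```

It clicked: the pad rose about 3 mm in the depth map, and the upward tooth force vanished. The push is still 5 N, so the stop plate is not loaded. I'll ease back to test the latch.

Call:
move_arm --motion '[[[0.7,0,-0.004,0,0,0,0],[0.7,0,-0.007,0.003,0,0,0],[0.7,0,-0.01,0.005,0,0,0],[0.7,0,-0.01,0.005,0,0,0]]]'

```text
t: 21.58
position: [0.5416, -0.1519, 0.0749]
orientation: [3.141, 0.0, 1.831]
ft_force: [-3.4, 0.0, -2.8]
width: 0.0419
```

Run:
```python
from h import *
loc(); pad(); loc()
```

```text
t 21.58 mm x -2.64 y -0.01 z 74.86 yawerr deg 0.01 F x -3.32 y 0.89 z -2.81 M [-0.01  0.71  0.05] w 0.0419
pad scene 56 z top mm [53.65 54.53 55.32]
t 21.63 mm x -2.66 y 0.04 z 74.83 yawerr deg 0.02 F x -3.08 y 1.87 z -2.92 M [-0.06  0.73  0.03] w 0.0417
```

Call:
move_arm --motion '[[[0.7,0,-0.003,0,0,0,0],[0.7,0,-0.005,0,0,0,0],[0.7,0,-0.005,0,0,0,0]]]'

```text
t: 21.88
position: [0.5413, -0.1519, 0.0749]
orientation: [3.14, 0.0, 1.831]
ft_force: [0.0, 1.4, -5.1]
width: 0.042
```

Run:
```python
from h import *
loc()
```

```text
t 21.88 mm x -2.89 y -0.00 z 74.94 yawerr deg 0.01 F x 0.41 y 1.37 z -5.05 M [ 0.23 -0.06  0.01] w 0.042
```

The catch now carries the ejector load, with force on the tool near 0. Releasing and lifting.

Call:
move_arm --motion '[[[0.4,0,0,0,0,0,0],[0.4,0,0,0,0,0,0],[0.4,0,0,0,0,0,0],[0.4,0,0,0,0,0,0],[0.35,0,0,0,0,0,0]]]'

```text
t: 22.3
position: [0.541, -0.1523, 0.0753]
orientation: [3.141, 0.001, 1.831]
ft_force: [-0.3, 0.4, 0.3]
width: 0.0589
```

Call:
move_arm --motion '[[[0.35,0,0,-0.05,0,0,0],[0.35,0,0,-0.15,0,0,0],[0.35,0,0,-0.3,0,0,0],[0.35,0,0,-0.5,0,0,0],[0.35,0,0,-0.7,0,0,0],[0.35,0,0,-0.9,0,0,0],[0.35,0,-0.2,-1,0,0,0],[0.35,0,-0.4,-1,0,0,0]]]'

```text
t: 22.97
position: [0.4847, -0.1688, 0.2302]
orientation: [3.135, 0.007, 1.833]
ft_force: [0.2, 0.4, 1.1]
width: 0.0601
```

Run:
```python
from h import *
loc(); pad("both")
f,W,c=cloud("wrist"); cv2.imwrite("pics/w10.png",f)
hsv=cv2.cvtColor(f,cv2.COLOR_BGR2HSV)
m=(hsv[...,0]>95)&(hsv[...,0]<125)&(hsv[...,1]>120)&(abs(W[...,2]-0.08)<0.005)&(np.linalg.norm(W[...,:2]-OM,axis=-1)<0.08)
P=W[m]; L=np.c_[(P[:,:2]-OM)@U,(P[:,:2]-OM)@V]; print(len(P),np.median(P[:,2]),np.percentile(L,[1,99],axis=0))
f=ctrl.camera("scene")["frame"]; cv2.imwrite("pics/s10.png",cv2.resize(f[130:320,120:480],None,fx=2.2,fy=2.2))
```

```text
t 22.97 mm x -61.97 y -1.76 z 230.24 yawerr deg 0.13 F x 0.32 y 0.34 z 1.08 M [0.04 0.03 0.01] w 0.0601
pad scene 74 z top mm [53.86 54.82 55.44]
pad top 0 z top mm None
1890 0.08021655607016888 [[-0.03921148 -0.02080365]
 [ 0.02852162  0.01978795]]
```

View pics/w10.png

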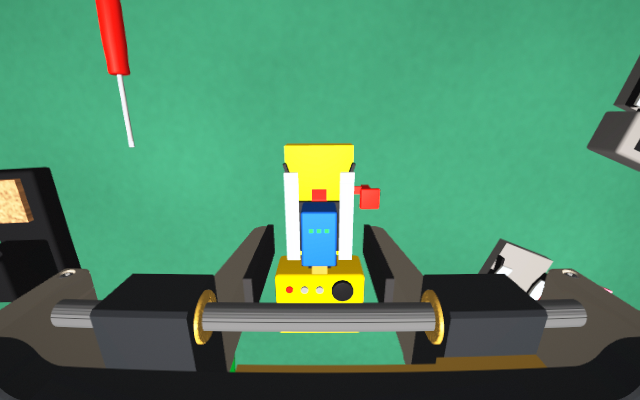

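View pics/s10.png

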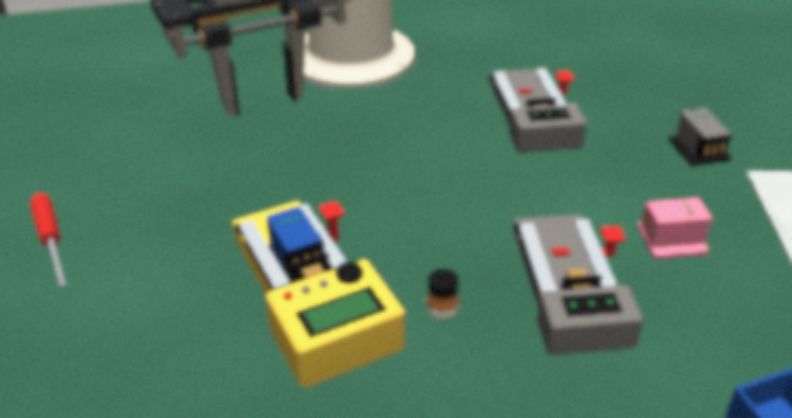

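The pack sits latched in the meter, with the red tooth up right behind its rear at (319,195). It stayed there after release, centred at x≈-4.7 mm. The bystanders look undisturbed. Letting the arm settle, then handing in.

Call:
move_arm --motion '[[[0.35,0,0,0,0,0,0],[0.35,0,0,0,0,0,0],[0.35,0,0,0,0,0,0],[0.35,0,0,0,0,0,0],[0.35,0,0,0,0,0,0],[0.35,0,0,0,0,0,0]]]'

```text
t: 23.67
position: [0.4827, -0.1674, 0.2246]
orientation: [-3.141, -0.0, 1.831]
ft_force: [-0.1, -0.0, 0.3]
width: 0.0597
```

Run:
```python
from h import *
loc(); pad()
f,W,c=cloud("wrist")
hsv=cv2.cvtColor(f,cv2.COLOR_BGR2HSV)
m=(hsv[...,0]>95)&(hsv[...,0]<125)&(hsv[...,1]>120)&(abs(W[...,2]-0.08)<0.005)&(np.linalg.norm(W[...,:2]-OM,axis=-1)<0.08)
P=W[m]; L=(P[:,:2]-OM)@U; print(len(P),np.percentile(L,[1,99]))
print(ctrl.job_done())
```

```text
t 23.67 mm x -63.47 y 0.12 z 224.59 yawerr deg 0.04 F x -0.11 y 0.01 z 0.31 M [ 0.02  0.   -0.06] w 0.0597
pad scene 75 z top mm [53.55 54.58 55.63]
1913 [-0.03944794  0.02876989]
the job is handed in; nothing more can be done
None
```

The blue pack is now latched in the yellow meter and stays there by itself. The job was handed in at about 24 s of the 61 s allowed. I pressed the catch pad of the right-hand charger (the one holding the blue pack), drew the freed pack out along the rails, and slid it into the meter by feel.

- **The click:** the meter's red pad rose about 3 mm in the depth picture, and the upward push of the tooth under the pack went away. I went one small step (about 0.75 mm) further before stopping. The push held at about 5 N, below what it takes to move the contact plate, so the plate should not have been pushed back. I had no direct reading of it.
- **Latch check:** when I eased back, the force on the tool fell to about zero while the pack hardly moved. After I let go, the pack stayed at about x = -4.7 mm in the last two pictures, with the tooth up behind it.
- **Bystanders:** the spent pack, jar and screwdriver looked unmoved in the last scene picture. I did not measure their positions again.
- **Failed check:** the top camera could not see the meter's pad at the end because the arm was in the way, so pad height rests on the scene camera alone.

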